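# Tap a stuck clamp bar home

### The job

The steel clamp bar of the bus-link jig has stuck part-way down on its two guide pins. Pick up the mallet and work the bar loose with light, slow taps straight down on its two rubber-capped ends in turn, never forcing one end ahead of the other, until both ends are fully down; then stand the mallet back upright on its black mat, leaving the other things alone.

Things in the scene. Friction and masses are not known exactly. Their poses are not given: they have to be found in the camera images.
- jig: Fixed bus-link jig: aluminium base plate 90 x 180 x 12 mm with two upright guide bushes, their centres at y = +60 and -60 mm, topped by rubber washers at z = 45 mm. Origin: centre of the underside of the plate. x across the plate, y along the clamp bar, z up.
- clamp_bar: The stuck part: steel bar 30 x 156 x 14 mm along the jig's y, on two 16 mm guide pins in the bushes. Origin: its underside over the left (+y) pin. It can only slide down (6 to 9 mm left at the start, about level), tilt a little, and stays where left. Move it by the mallet only; above 20 N the pins score. A push in the middle needs 22 N or more, too much.
- bar_left (a point): Centre of the bar's top face over the +y pin; fully down it is 59 mm above the jig's origin. Above it stands the black rubber strike cap (24 mm across; gives 1 mm per 6 N, springs back) on a set screw: its top is 12 to 20 mm above this point, unequal and new each time: feel for it. 11 to 14 N straight down moves this end as far as the tool follows; the other stays.
- bar_right (a point): The same at the -y end, 120 mm from the other. The more an end runs ahead of (below) the other, the harder it binds: 7 N more push per mm, and 7 N less per mm while it is the higher one. So stop each tap at about 16 N, at 15 mm/s or slower, and change ends. Fully down, an end moves no more.
- mallet_centre (a point): Centre of the mallet's head, 33 mm above its lower face. The head stands 66 mm tall: steel middle 34 x 34 x 36 mm between white plastic faces 32 mm across; z up. Wooden handle 18 mm thick, level along -x to 125 mm from the centre, roughly towards the robot. 0.3 kg. Grip the head from above across its flats (34 mm along y, square to the handle); tap with the lower face.
- mat: Fixed black rubber mat 110 x 110 mm, 4 mm thick, under the mallet. Origin: centre of its underside.
- nickel_reel: Bystander: flat metal strip coil 68 mm across, 9 mm high. Origin: underside.
- spacer_block: Bystander: white plastic spacer 27 x 56 x 20 mm. Origin: underside.
- wipe_tin: Bystander: round tin 67 mm across, 27 mm high. Origin: underside.
Not all that is in view belongs to the job. There is more than one size of the mat; the one meant has the size given above.

How it is judged (in metres and radians):
On the way, in this order (a step that is already met when the one before it is completed fails the run):
1. the mallet is lifted clear of the mat (height (world z) of mallet_centre above 0.07 m), for 0.1 s.
2. both ends of the bar are fully down (z of each of bar_left, bar_right in the frame of jig below 0.0605 m), for 0.2 s.
At the end, for the whole second after the job is handed in: Both ends of the bar are within 1.5 mm of fully down (its top face over each pin no more than 60.5 mm above the jig's origin), and the mallet stands upright (within 0.1 rad) on its head on the mat, the head's centre within 40 mm of the mat's centre, released (all of step 2 and angle between mallet_centre's own z axis and vertical below 0.1 rad and z of mallet_centre in the frame of mat between 0.033 and 0.041 m and horizontal distance between mallet_centre and mat below 0.04 m and contact force between the fingers and anything else below 0.5 N); the robot touches nothing.
It fails at once if the mallet pushes the bar with more than 21 N (contact force between anything else and clamp_bar above 21 N).
It fails at once if the bar is pushed by the hand or arm itself (over 3 N) (contact force between any of the fingers, the arm and clamp_bar above 3 N).
It fails at once if the nickel reel is moved by more than 15 mm (distance of nickel_reel from where it was at the start of the episode above 0.015 m).
It fails at once if the spacer block is moved by more than 15 mm (distance of spacer_block from where it was at the start of the episode above 0.015 m).
It fails at once if the wipe tin is moved by more than 15 mm (distance of wipe_tin from where it was at the start of the episode above 0.015 m).
It also fails if it takes over 69 s, if anything falls off the work surface, if the arm or the gripper's body presses on something with over 40 N, if the wrist force passes 120 N, or if a joint passes its speed limit or range.

### The arm

A 6-joint arm with a two-finger parallel gripper is mounted at the origin on a cart in front of the work surface, level with it; the furniture and walls round the work are solid. World frame = base frame: x ahead of the robot, y to its left, z up, the work surface at z = 0. Lengths are in m, angles in degrees, forces in N, time in s.
With the tool pointing down it reaches from about 0.35 to 0.875 m from the base axis. Payload 4.2 kg.
Tool frame: the origin (TCP) lies between the finger pads; the fingertips stand ctrl.tip_extent ahead of it and the grasp point (between the pads) lies 6 mm ahead of it (ctrl.tip_extent is the distance from the TCP to the fingertips, in m); z points along the fingers, y is the line along which they close (so a half turn about z gives the same grasp; the last joint's range is limited). The gripper opens to 87 mm and grips with 3 to 60 N. Pads are 19 mm wide; open, the fingers measure 117 mm over their backs; the gripper's body (75 mm by 190 mm) begins 51 mm behind the grasp point.
Start: joints at [83.858, 22.042, 0.453, 0, -68.411, -14.817], TCP at [0.224, 0.584, 0.248] pointing down, gripper open.
Joint ranges: [-179.83, 179.83], [-69.29, 118.12], [-61.27, 80.66], [-181.25, 117.63], [-171.15, -9.14], [-177.46, 177.46]. Speed limits (degrees/s): [159.86, 159.86, 180, 180, 180, 180].

### API

Orientations are given as a 3x3 rotation matrix whose columns are the frame's x, y, z axes.
In Python, from cell import readout, optics, ctrl gives the robot as it stands.
- The arm moves only by the tool arm_command, never from a script. Its argument "moves" is a list of rows, each an object of numbers: "claw": the finger opening in m, from 0 to 0.087; "tx", "ty", "tz": the shift along the tool's x, y, z in m; "rx", "ry", "rz": the turn, a rotation vector about the tool's x, y, z in degrees. A call has 1 to 8 rows; each row is the pose to reach, as a shift and turn from the pose commanded when the call began, along the tool's axes at that moment; what a row does not reach only later rows make up. A row lasts 1/10 s, in which the tool goes at most 50 mm and 8.59 degrees, less where a joint would pass 70% of its speed; a pose out of reach is approached as far as the arm can. A call with a gripper value outside its range is refused whole. The fingers move at their own pace and stop on an object; the grip force is fixed at half the most. Time passes only in rows, so rows that repeat a pose let the fingers close. It gives the time, the measured TCP pose, the force, the opening and the grip force at its end, in the units of the state.
- readout.get_state(): the state, without advancing time (a new reading comes with each control period).
- optics.get_image(name): name is "scene" or "top"; returns the picture (400x640x3 uint8, blue, green, red); there is no depth.
- optics.camera_model(name): a dict with "camera_matrix" (3x3 intrinsics, pixels), "D" ([k1, k2, p1, p2, k3] as OpenCV has them; the pictures are not rectified), "pose" (4x4, takes a point from camera to world coordinates). Camera axes: x right, y down, z forward; pixel columns grow to the right and rows downward; lengths in m; the calibration is good to about 2 mm. A picture is of the moment at which its call begins. camera_model takes no time and is no camera call.
- ctrl.hand_in(): hands the job in; it is judged then, once.
The state is a dict: "time_s": time; "joint_pos": joint angles; "joint_vel": joint speeds; "tau": joint torques, N m; "position": TCP position; "ee_rot": TCP orientation; "wrist_force": force on the tool from outside, world axes, zero at the start; "moment": the same for the moment, N m; "width": opening from 0.0 (shut) to 1.0 (fully open); "grasp_force": force on a finger pad.
Only numpy, scipy, OpenCV 4.12 (cv2) and the standard library are available. Lean on these libraries where they do the work, as an engineer would, in place of code of your own. Each camera call takes 0.05 s, during which the arm holds its last target. There are 200 camera calls.

## Working session

There is one attempt and no reset: what is moved stays moved. The work goes in short steps, Python scripts to look and compute and a tool call to move; the robot and the scene stay as the last step left them, time stands still between calls to the robot, and variables do not carry over. Pictures are saved under pics/ and viewed, at most 10 in all, crops included, and the job is handed in when it is done.

Besides the shell and the picture viewer there is one more tool, called after "Emit:" as a command line: name --argument value ..., lists and objects as JSON in quotes. arm_command: Moves the arm, as the interface text tells. Its arguments: {"type":"object","properties":{"moves":{"type":"array","items":{"type":"object","properties":{"claw":{"type":"number"},"tx":{"type":"number"},"ty":{"type":"number"},"tz":{"type":"number"},"rx":{"type":"number"},"ry":{"type":"number"},"rz":{"type":"number"}}}}},"required":["moves"]}

```bash
mkdir -p pics
python3 - <<'E'
from cell import readout, optics, ctrl
import cv2,numpy as np
for n in("scene","top"):
    cv2.imwrite(f"pics/{n}0.png",optics.get_image(n)); m=optics.camera_model(n); print(n,np.round(m["camera_matrix"],1).tolist(),m["D"],np.round(m["pose"],3).tolist())
print(readout.get_state(),ctrl.tip_extent)
E
```

```text
scene [[412.8, 0.0, 317.8], [0.0, 412.8, 196.7], [0.0, 0.0, 1.0]] [-0.09286084  0.          0.          0.          0.        ] [[-0.565, -0.351, 0.747, -0.406], [-0.825, 0.254, -0.505, 0.526], [-0.013, -0.901, -0.433, 0.608], [0.0, 0.0, 0.0, 1.0]]
top [[515.7, 0.0, 323.1], [0.0, 515.7, 200.2], [0.0, 0.0, 1.0]] [0.03224137 0.         0.         0.         0.        ] [[0.008, -0.984, 0.177, 0.272], [-1.0, -0.011, -0.016, -0.105], [0.018, -0.177, -0.984, 1.324], [0.0, 0.0, 0.0, 1.0]]
{'time_s': 0.1, 'joint_pos': array([ 8.38575880e+01,  2.20872740e+01,  3.88054915e-01, -2.47486137e-02,
       -6.84136899e+01, -1.48183161e+01]), 'joint_vel': array([ 0.11017144, -0.0568686 ,  0.21507232,  0.02361155,  0.02419782,
        0.04434926]), 'tau': array([ 3.31456658e-05, -3.91687524e+01,  1.87937450e+01,  4.23181459e+00,
        1.34889671e-02, -7.16981094e-05]), 'position': array([0.22337071, 0.58319031, 0.24656381]), 'ee_rot': array([[ 9.33768875e-01, -3.57876118e-01, -6.10198658e-04],
       [-3.57876619e-01, -9.33766916e-01, -1.91631101e-03],
       [ 1.16018626e-04,  2.00776741e-03, -9.99997978e-01]]), 'wrist_force': array([ 0.35986761, -0.4076965 , -0.10057912]), 'moment': array([ 0.01315877,  0.0509635 , -0.07853738]), 'grasp_force': 0.0, 'width': 0.9999460247019262} 0.025
```

View pics/scene0.png

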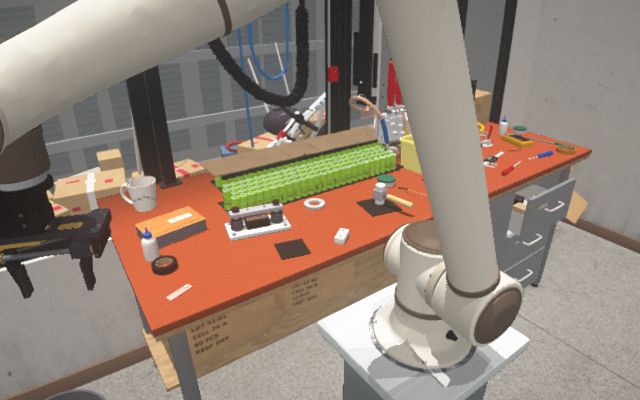

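View pics/top0.png

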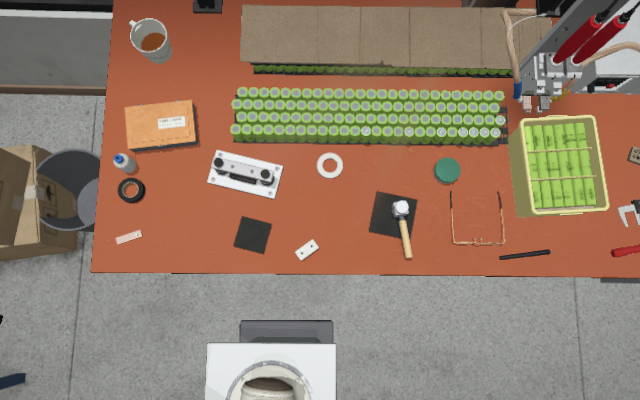

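The top view shows the jig at (245,174), with the bar's caps near (222,162) and (267,178). The mallet head is at (401,208) with its handle running down to (407,257), on a mat at (394,215).

Candidates for the mat are (394,215), about 44 px, and (253,235), about 34 px. The first fits 110 mm, and the mallet stands on it. For the mallet, the only other long tool is the pen at (525,254), which isn't it. I'll check this in one close crop.

```bash
cat > h.py <<'E'
from cell import readout, optics, ctrl
import cv2,numpy as np
def ray(n,px,z):
    m=optics.camera_model(n);P=np.array(m["pose"])
    u=cv2.undistortPoints(np.array(px,float).reshape(-1,1,2),np.array(m["camera_matrix"]),np.array(m["D"])).reshape(-1,2)
    d=np.c_[u,np.ones(len(u))]@P[:3,:3].T; o=P[:3,3]
    return o+d*((z-o[2])/d[:,2])[:,None]
E
python3 - <<'E'
from h import *
I=cv2.imread("pics/top0.png")
def rects(mask,x0,y0,x1,y1,z,name,k=3,amin=40):
    s=np.zeros_like(mask);s[y0:y1,x0:x1]=mask[y0:y1,x0:x1]
    for c in sorted(cv2.findContours(s,cv2.RETR_EXTERNAL,cv2.CHAIN_APPROX_NONE)[0],key=cv2.contourArea)[::-1][:k]:
        if cv2.contourArea(c)<amin: continue
        r=cv2.minAreaRect(c);b=cv2.boxPoints(r);w=ray("top",b,z)
        print(name,np.round(r[0],1),"ctr",np.round(w.mean(0),4),"sides",np.round([np.linalg.norm(w[0]-w[1]),np.linalg.norm(w[1]-w[2])],4),"dirs",np.round(np.degrees(np.arctan2(*(w[1]-w[0])[[1,0]])),1),np.round(np.degrees(np.arctan2(*(w[2]-w[1])[[1,0]])),1))
g=I.max(2); hsv=cv2.cvtColor(I,cv2.COLOR_BGR2HSV)
dark=((g<70)*255).astype(np.uint8); light=((I.min(2)>130)*255).astype(np.uint8)
nonred=((~((hsv[...,0]<12)&(hsv[...,1]>150)))*255).astype(np.uint8)
rects(dark,365,185,425,245,.004,"matA",1);rects(dark,225,210,280,260,.004,"matB",1)
rects(nonred,200,145,290,200,.012,"jig",1)
rects(light,385,195,415,225,.066,"head",1)
wood=cv2.inRange(hsv,(10,50,130),(30,200,255));rects(wood,395,210,420,265,.033,"handle",1)
rects(dark,205,150,285,190,.075,"caps",4,20)
a=cv2.resize(I[135:265,200:330],None,fx=4.4,fy=4.4,interpolation=cv2.INTER_CUBIC)
b=cv2.resize(I[180:270,360:430],None,fx=3,fy=3,interpolation=cv2.INTER_CUBIC)
c=np.zeros((a.shape[0],a.shape[1]+b.shape[1],3),np.uint8);c[:,:a.shape[1]]=a;c[:b.shape[0],a.shape[1]:]=b
cv2.imwrite("pics/crop1.png",c)
E
```

```text
matA [392.7 215.2] ctr [ 0.4725 -0.3076  0.004 ] sides [0.106  0.1077] dirs -11.7 -100.9
matB [252.2 234.6] ctr [0.4181 0.054  0.004 ] sides [0.0787 0.0788] dirs -13.7 -105.4
jig [244.5 172. ] ctr [0.581  0.0782 0.012 ] sides [0.2328 0.1445] dirs -89.2 -178.9
head [400.8 206.9] ctr [ 0.4839 -0.3186  0.066 ] sides [0.0371 0.0347] dirs -81.1 -173.2
handle [405.5 238.6] ctr [ 0.4089 -0.3344  0.033 ] sides [0.0196 0.0968] dirs -79.0 -170.9
caps [242.5 178.1] ctr [0.55   0.0742 0.075 ] sides [0.011  0.0662] dirs -11.4 -103.6
caps [218.2 162.1] ctr [0.5899 0.1355 0.075 ] sides [0.018  0.0191] dirs -23.5 -116.3
caps [264.5 173.5] ctr [0.5624 0.0202 0.075 ] sides [0.0173 0.0178] dirs -89.3 -178.5
```

View pics/crop1.png

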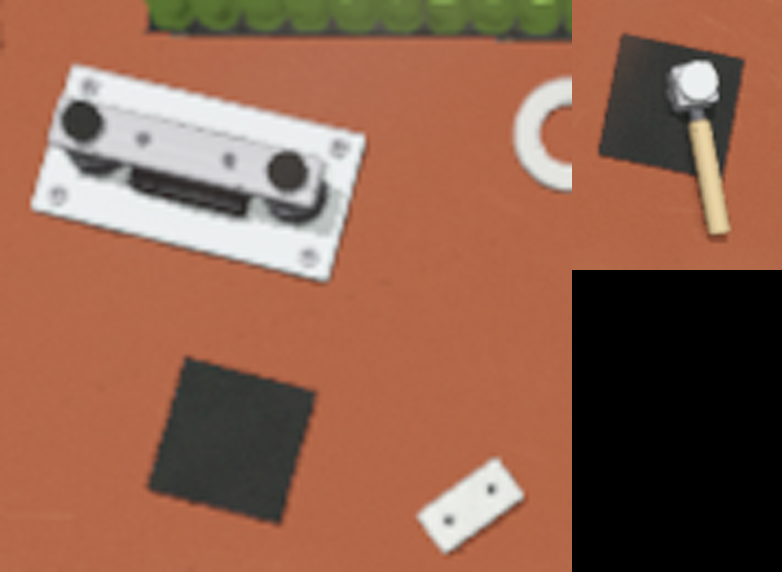

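The crop confirms it: the mallet, with its round white face and wooden handle, is on the bigger mat at 108 mm; the other mat is 79 mm. The bar's black caps are at about (218.6,162.5) and (265.2,174.1) in the full image.

```bash
cat >> h.py <<'E'
from scipy.spatial.transform import Rotation as Ro
def to(p,yaw=None):
    s=readout.get_state();R=s["ee_rot"];t=R.T@(np.array(p)-s["position"])
    out="t %s"%np.round(t,4)
    if yaw is not None:
        c,n=np.cos(np.radians(yaw)),np.sin(np.radians(yaw))
        G=np.array([[c,n,0],[n,-c,0],[0,0,-1.]]); out+=" r %s"%np.round(Ro.from_matrix(R.T@G).as_rotvec(degrees=True),2)
    print("t=%.2f"%s["time_s"],np.round(s["position"],4),out)
E
python3 - <<'E'
from h import *
print(ray("top",[[401,207.3]],.070),ray("top",[[218.6,162.5],[265.2,174.1]],.082))
h=ray("top",[[403.3,221],[407,256]],.037);print(h)
to([.45,.10,.248],10)
E
```

```text
[[ 0.48212345 -0.31844087  0.07      ]] [[0.58713839 0.13317967 0.082     ]
 [0.55928585 0.01770869 0.082     ]]
[[ 0.45266706 -0.32921492  0.037     ]
 [ 0.36473518 -0.33668431  0.037     ]]
t=0.10 [0.2234 0.5832 0.2466] t [ 0.3845  0.3701 -0.0006] r [ 1.100e-01  2.000e-02 -3.097e+01]
```

Emit:
arm_command --moves '[{"tx": 0.3845, "ty": 0.37, "rz": -31, "claw": 0.087}, {"tx": 0.3845, "ty": 0.37, "rz": -31, "claw": 0.087}, {"tx": 0.3845, "ty": 0.37, "rz": -31, "claw": 0.087}, {"tx": 0.3845, "ty": 0.37, "rz": -31, "claw": 0.087}, {"tx": 0.3845, "ty": 0.37, "rz": -31, "claw": 0.087}, {"tx": 0.3845, "ty": 0.37, "rz": -31, "claw": 0.087}, {"tx": 0.3845, "ty": 0.37, "rz": -31, "claw": 0.087}, {"tx": 0.3845, "ty": 0.37, "rz": -31, "claw": 0.087}]'

```text
schema error: expected keys claw, tx, ty, tz, rx, ry, rz
```

```bash
python3 -c "
from h import *
to([.482,-.318,.16],8)"
```

```text
t=0.10 [0.2234 0.5832 0.2466] t [0.564  0.7488 0.0881] r [ 1.100e-01  2.000e-02 -2.897e+01]
```

All seven keys are required in every row.

Emit:
arm_command --moves '[{"tx": 0.3845, "ty": 0.37, "tz": 0, "rx": 0, "ry": 0, "rz": -29, "claw": 0.087}, {"tx": 0.3845, "ty": 0.37, "tz": 0, "rx": 0, "ry": 0, "rz": -29, "claw": 0.087}, {"tx": 0.3845, "ty": 0.37, "tz": 0, "rx": 0, "ry": 0, "rz": -29, "claw": 0.087}, {"tx": 0.3845, "ty": 0.37, "tz": 0, "rx": 0, "ry": 0, "rz": -29, "claw": 0.087}, {"tx": 0.3845, "ty": 0.37, "tz": 0, "rx": 0, "ry": 0, "rz": -29, "claw": 0.087}, {"tx": 0.3845, "ty": 0.37, "tz": 0, "rx": 0, "ry": 0, "rz": -29, "claw": 0.087}, {"tx": 0.3845, "ty": 0.37, "tz": 0, "rx": 0, "ry": 0, "rz": -29, "claw": 0.087}, {"tx": 0.3845, "ty": 0.37, "tz": 0, "rx": 0, "ry": 0, "rz": -29, "claw": 0.087}]'

```text
time_s: 0.9
position: [0.3936, 0.2195, 0.2475]
ee_rot: [[0.99, 0.14, -0.0], [0.14, -0.99, 0.0], [-0.0, -0.0, -1.0]]
wrist_force: [0.3, 0.7, -0.4]
width: 0.996
grasp_force: 0.0
```

```bash
python3 -c "
from h import *
to([.482,-.318,.18],8)"
```

```text
t=0.90 [0.3936 0.2195 0.2475] t [0.012  0.5446 0.0675] r [-0.    0.01  0.07]
```

Emit:
arm_command --moves '[{"tx": 0.012, "ty": 0.5446, "tz": 0.0675, "rx": 0, "ry": 0, "rz": 0, "claw": 0.087}, {"tx": 0.012, "ty": 0.5446, "tz": 0.0675, "rx": 0, "ry": 0, "rz": 0, "claw": 0.087}, {"tx": 0.012, "ty": 0.5446, "tz": 0.0675, "rx": 0, "ry": 0, "rz": 0, "claw": 0.087}, {"tx": 0.012, "ty": 0.5446, "tz": 0.0675, "rx": 0, "ry": 0, "rz": 0, "claw": 0.087}, {"tx": 0.012, "ty": 0.5446, "tz": 0.0675, "rx": 0, "ry": 0, "rz": 0, "claw": 0.087}, {"tx": 0.012, "ty": 0.5446, "tz": 0.0675, "rx": 0, "ry": 0, "rz": 0, "claw": 0.087}, {"tx": 0.012, "ty": 0.5446, "tz": 0.0675, "rx": 0, "ry": 0, "rz": 0, "claw": 0.087}, {"tx": 0.012, "ty": 0.5446, "tz": 0.0675, "rx": 0, "ry": 0, "rz": 0, "claw": 0.087}]'

```text
time_s: 1.7
position: [0.4574, -0.1723, 0.198]
ee_rot: [[0.99, 0.14, -0.0], [0.14, -0.99, 0.0], [-0.0, -0.0, -1.0]]
wrist_force: [2.0, 0.7, -0.1]
width: 0.998
grasp_force: 0.0
```

```bash
python3 -c "
from h import *
to([.482,-.318,.15],8)"
```

```text
t=1.70 [ 0.4574 -0.1723  0.198 ] t [0.004  0.1477 0.048 ] r [-0.01  0.    0.04]
```

Emit:
arm_command --moves '[{"tx": 0.004, "ty": 0.1477, "tz": 0.048, "rx": 0, "ry": 0, "rz": 0, "claw": 0.087}, {"tx": 0.004, "ty": 0.1477, "tz": 0.048, "rx": 0, "ry": 0, "rz": 0, "claw": 0.087}, {"tx": 0.004, "ty": 0.1477, "tz": 0.048, "rx": 0, "ry": 0, "rz": 0, "claw": 0.087}, {"tx": 0.004, "ty": 0.1477, "tz": 0.048, "rx": 0, "ry": 0, "rz": 0, "claw": 0.087}, {"tx": 0.004, "ty": 0.1477, "tz": 0.048, "rx": 0, "ry": 0, "rz": 0, "claw": 0.087}, {"tx": 0.004, "ty": 0.1477, "tz": 0.048, "rx": 0, "ry": 0, "rz": 0, "claw": 0.087}]'

```text
time_s: 2.3
position: [0.482, -0.3153, 0.1504]
ee_rot: [[0.99, 0.14, -0.0], [0.14, -0.99, 0.0], [-0.0, -0.0, -1.0]]
wrist_force: [-0.6, -0.9, 0.5]
width: 0.998
grasp_force: 0.0
```

```bash
python3 -c "
from h import *
I=optics.get_image('scene');J=optics.get_image('top')
cv2.imwrite('pics/s1.png',np.hstack([cv2.resize(I[150:250,320:440],None,fx=3.3,fy=3.3),cv2.resize(J[160:260,340:460],None,fx=3.3,fy=3.3)]))
to([.482,-.318,.043],8)"
```

```text
t=2.40 [ 0.4825 -0.3148  0.1512] t [-0.001   0.0031  0.1082] r [ 0.02 -0.06  0.14]
```

View pics/s1.png

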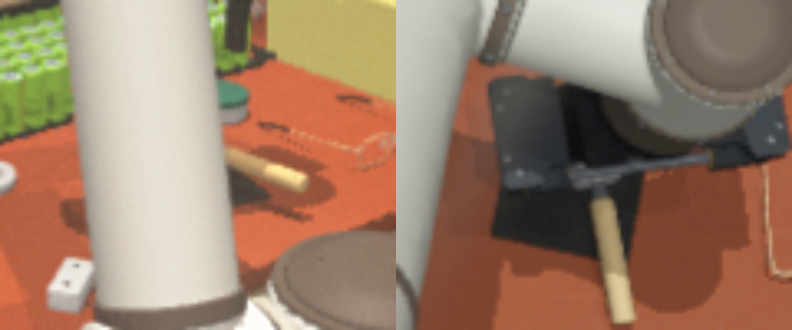

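The top crop shows the gripper centred over the head, with the handle leaving it at right angles to the finger line. I'll descend.

Emit:
arm_command --moves '[{"tx": -0.001, "ty": 0.003, "tz": 0.04, "rx": 0, "ry": 0, "rz": -1, "claw": 0.087}, {"tx": -0.001, "ty": 0.003, "tz": 0.08, "rx": 0, "ry": 0, "rz": -1, "claw": 0.087}, {"tx": -0.001, "ty": 0.003, "tz": 0.108, "rx": 0, "ry": 0, "rz": -1, "claw": 0.087}, {"tx": -0.001, "ty": 0.003, "tz": 0.108, "rx": 0, "ry": 0, "rz": -1, "claw": 0.087}, {"tx": -0.001, "ty": 0.003, "tz": 0.108, "rx": 0, "ry": 0, "rz": -1, "claw": 0.02}, {"tx": -0.001, "ty": 0.003, "tz": 0.108, "rx": 0, "ry": 0, "rz": -1, "claw": 0.02}, {"tx": -0.001, "ty": 0.003, "tz": 0.108, "rx": 0, "ry": 0, "rz": -1, "claw": 0.02}, {"tx": -0.001, "ty": 0.003, "tz": 0.108, "rx": 0, "ry": 0, "rz": -1, "claw": 0.02}]'

```text
time_s: 3.2
position: [0.4825, -0.3192, 0.0439]
ee_rot: [[0.988, 0.157, 0.003], [0.157, -0.988, -0.001], [0.003, 0.001, -1.0]]
wrist_force: [0.2, -0.2, 0.4]
width: 0.718
grasp_force: 0.0
```

Emit:
arm_command --moves '[{"tx": 0, "ty": 0, "tz": 0, "rx": 0, "ry": 0, "rz": 0, "claw": 0.02}, {"tx": 0, "ty": 0, "tz": 0, "rx": 0, "ry": 0, "rz": 0, "claw": 0.02}]'

```text
time_s: 3.4
position: [0.4818, -0.3191, 0.0428]
ee_rot: [[0.988, 0.157, 0.001], [0.157, -0.988, -0.0], [0.001, 0.0, -1.0]]
wrist_force: [-0.8, 1.0, -0.4]
width: 0.54
grasp_force: 0.0
```

Emit:
arm_command --moves '[{"tx": 0, "ty": 0, "tz": 0, "rx": 0, "ry": 0, "rz": 0, "claw": 0.02}, {"tx": 0, "ty": 0, "tz": 0, "rx": 0, "ry": 0, "rz": 0, "claw": 0.02}, {"tx": 0, "ty": 0, "tz": 0, "rx": 0, "ry": 0, "rz": 0, "claw": 0.02}, {"tx": 0, "ty": 0, "tz": 0, "rx": 0, "ry": 0, "rz": 0, "claw": 0.02}]'

```text
time_s: 3.8
position: [0.4817, -0.319, 0.0424]
ee_rot: [[0.988, 0.157, -0.0], [0.157, -0.988, 0.0], [-0.0, -0.0, -1.0]]
wrist_force: [-0.3, -0.0, 1.5]
width: 0.391
grasp_force: 30.1
```

Emit:
arm_command --moves '[{"tx": 0, "ty": 0, "tz": -0.04, "rx": 0, "ry": 0, "rz": 0, "claw": 0.02}, {"tx": 0, "ty": 0, "tz": -0.08, "rx": 0, "ry": 0, "rz": 0, "claw": 0.02}, {"tx": 0.01, "ty": -0.03, "tz": -0.11, "rx": 0, "ry": 0, "rz": 0, "claw": 0.02}, {"tx": 0.129, "ty": -0.3206, "tz": -0.11, "rx": 0, "ry": 0, "rz": 0, "claw": 0.02}, {"tx": 0.129, "ty": -0.3206, "tz": -0.11, "rx": 0, "ry": 0, "rz": 0, "claw": 0.02}, {"tx": 0.129, "ty": -0.3206, "tz": -0.11, "rx": 0, "ry": 0, "rz": 0, "claw": 0.02}, {"tx": 0.129, "ty": -0.3206, "tz": -0.11, "rx": 0, "ry": 0, "rz": 0, "claw": 0.02}, {"tx": 0.129, "ty": -0.3206, "tz": -0.11, "rx": 0, "ry": 0, "rz": 0, "claw": 0.02}]'

```text
time_s: 4.6
position: [0.5435, -0.0424, 0.1517]
ee_rot: [[0.988, 0.157, -0.001], [0.157, -0.988, 0.0], [-0.001, -0.0, -1.0]]
wrist_force: [0.1, -0.1, -3.0]
width: 0.388
grasp_force: 30.1
```

```bash
python3 -c "
from h import *
to([.559,.0177,.135])"
```

```text
t=4.60 [ 0.5435 -0.0424  0.1517] t [ 0.0248 -0.057   0.0167]
```

Emit:
arm_command --moves '[{"tx": 0.025, "ty": -0.057, "tz": 0, "rx": 0, "ry": 0, "rz": 0, "claw": 0.02}, {"tx": 0.025, "ty": -0.057, "tz": 0.0, "rx": 0, "ry": 0, "rz": 0, "claw": 0.02}, {"tx": 0.025, "ty": -0.057, "tz": 0.014, "rx": 0, "ry": 0, "rz": 0, "claw": 0.02}, {"tx": 0.025, "ty": -0.057, "tz": 0.014, "rx": 0, "ry": 0, "rz": 0, "claw": 0.02}, {"tx": 0.025, "ty": -0.057, "tz": 0.014, "rx": 0, "ry": 0, "rz": 0, "claw": 0.02}]'

```text
time_s: 5.1
position: [0.5591, 0.0151, 0.1377]
ee_rot: [[0.988, 0.157, -0.002], [0.157, -0.988, -0.001], [-0.002, 0.0, -1.0]]
wrist_force: [0.0, -0.7, -2.2]
width: 0.391
grasp_force: 30.2
```

```bash
python3 -c "
from h import *
I=optics.get_image('scene');J=optics.get_image('top')
cv2.imwrite('pics/s2.png',np.hstack([cv2.resize(I[170:250,215:311],None,fx=4.1,fy=4.1),cv2.resize(J[130:210,200:296],None,fx=4.1,fy=4.1)]))
to([.559,.0177,.130])"
```

```text
t=5.20 [0.5598 0.015  0.1386] t [-0.0004 -0.0028  0.0086]
```

View pics/s2.png

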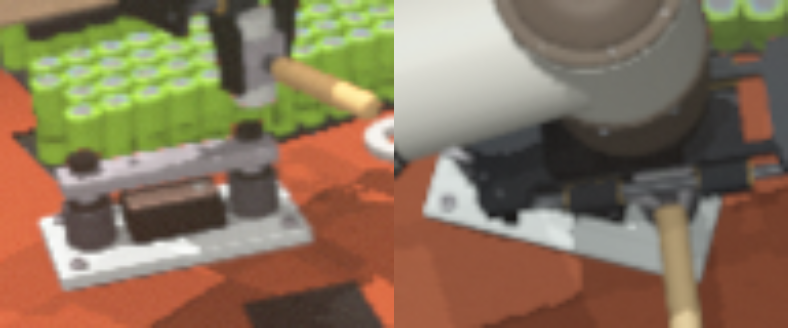

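The scene crop shows the mallet face directly above the right cap with a small gap. I'll feel downward.

Emit:
arm_command --moves '[{"tx": 0, "ty": -0.0028, "tz": 0.004, "rx": 0, "ry": 0, "rz": 0, "claw": 0.02}, {"tx": 0, "ty": -0.0028, "tz": 0.007, "rx": 0, "ry": 0, "rz": 0, "claw": 0.02}, {"tx": 0, "ty": -0.0028, "tz": 0.009, "rx": 0, "ry": 0, "rz": 0, "claw": 0.02}, {"tx": 0, "ty": -0.0028, "tz": 0.0105, "rx": 0, "ry": 0, "rz": 0, "claw": 0.02}, {"tx": 0, "ty": -0.0028, "tz": 0.0115, "rx": 0, "ry": 0, "rz": 0, "claw": 0.02}, {"tx": 0, "ty": -0.0028, "tz": 0.0115, "rx": 0, "ry": 0, "rz": 0, "claw": 0.02}]'

```text
time_s: 5.8
position: [0.5593, 0.0185, 0.1267]
ee_rot: [[0.988, 0.157, -0.0], [0.157, -0.988, -0.0], [-0.0, 0.0, -1.0]]
wrist_force: [0.5, -0.2, -2.7]
width: 0.387
grasp_force: 30.1
```

Emit:
arm_command --moves '[{"tx": 0, "ty": 0, "tz": 0.001, "rx": 0, "ry": 0, "rz": 0, "claw": 0.02}, {"tx": 0, "ty": 0, "tz": 0.002, "rx": 0, "ry": 0, "rz": 0, "claw": 0.02}, {"tx": 0, "ty": 0, "tz": 0.002, "rx": 0, "ry": 0, "rz": 0, "claw": 0.02}]'

```text
time_s: 6.1
position: [0.5593, 0.0185, 0.1247]
ee_rot: [[0.988, 0.157, -0.0], [0.157, -0.988, -0.0], [-0.0, 0.0, -1.0]]
wrist_force: [0.0, -0.2, -2.9]
width: 0.389
grasp_force: 30.1
```

Emit:
arm_command --moves '[{"tx": 0, "ty": 0, "tz": 0.001, "rx": 0, "ry": 0, "rz": 0, "claw": 0.02}, {"tx": 0, "ty": 0, "tz": 0.002, "rx": 0, "ry": 0, "rz": 0, "claw": 0.02}, {"tx": 0, "ty": 0, "tz": 0.002, "rx": 0, "ry": 0, "rz": 0, "claw": 0.02}]'

```text
time_s: 6.4
position: [0.5593, 0.0185, 0.1227]
ee_rot: [[0.988, 0.157, -0.0], [0.157, -0.988, -0.0], [-0.0, -0.0, -1.0]]
wrist_force: [-0.4, -0.3, -3.0]
width: 0.389
grasp_force: 30.1
```

Emit:
arm_command --moves '[{"tx": 0, "ty": 0, "tz": 0.001, "rx": 0, "ry": 0, "rz": 0, "claw": 0.02}, {"tx": 0, "ty": 0, "tz": 0.002, "rx": 0, "ry": 0, "rz": 0, "claw": 0.02}, {"tx": 0, "ty": 0, "tz": 0.002, "rx": 0, "ry": 0, "rz": 0, "claw": 0.02}]'

```text
time_s: 6.7
position: [0.5593, 0.0185, 0.1207]
ee_rot: [[0.988, 0.157, -0.0], [0.157, -0.988, -0.0], [-0.0, 0.0, -1.0]]
wrist_force: [0.2, 0.3, -2.5]
width: 0.386
grasp_force: 30.1
```

Emit:
arm_command --moves '[{"tx": 0, "ty": 0, "tz": 0.001, "rx": 0, "ry": 0, "rz": 0, "claw": 0.02}, {"tx": 0, "ty": 0, "tz": 0.002, "rx": 0, "ry": 0, "rz": 0, "claw": 0.02}, {"tx": 0, "ty": 0, "tz": 0.002, "rx": 0, "ry": 0, "rz": 0, "claw": 0.02}]'

```text
time_s: 7.0
position: [0.5592, 0.0185, 0.1187]
ee_rot: [[0.988, 0.157, -0.0], [0.157, -0.988, -0.0], [-0.0, 0.0, -1.0]]
wrist_force: [-0.0, 0.6, -3.1]
width: 0.384
grasp_force: 30.1
```

Emit:
arm_command --moves '[{"tx": 0, "ty": 0, "tz": 0.001, "rx": 0, "ry": 0, "rz": 0, "claw": 0.02}, {"tx": 0, "ty": 0, "tz": 0.002, "rx": 0, "ry": 0, "rz": 0, "claw": 0.02}, {"tx": 0, "ty": 0, "tz": 0.002, "rx": 0, "ry": 0, "rz": 0, "claw": 0.02}]'

```text
time_s: 7.3
position: [0.5595, 0.0185, 0.1174]
ee_rot: [[0.988, 0.157, 0.0], [0.157, -0.988, -0.0], [0.0, 0.0, -1.0]]
wrist_force: [0.1, 0.1, 1.3]
width: 0.385
grasp_force: 30.1
```

Contact at TCP z of about 0.1181, i.e. the right cap top is at about 79.7 mm. Combined stiffness is about 3 N/mm, so I'll press on.

Emit:
arm_command --moves '[{"tx": 0, "ty": 0, "tz": 0.001, "rx": 0, "ry": 0, "rz": 0, "claw": 0.02}, {"tx": 0, "ty": 0, "tz": 0.002, "rx": 0, "ry": 0, "rz": 0, "claw": 0.02}, {"tx": 0, "ty": 0, "tz": 0.003, "rx": 0, "ry": 0, "rz": 0, "claw": 0.02}, {"tx": 0, "ty": 0, "tz": 0.0038, "rx": 0, "ry": 0, "rz": 0, "claw": 0.02}, {"tx": 0, "ty": 0, "tz": 0.0038, "rx": 0, "ry": 0, "rz": 0, "claw": 0.02}]'

```text
time_s: 7.8
position: [0.5596, 0.0184, 0.1151]
ee_rot: [[0.987, 0.158, 0.001], [0.158, -0.987, -0.0], [0.001, 0.001, -1.0]]
wrist_force: [-4.8, 0.4, 11.0]
width: 0.388
grasp_force: 30.1
```

Emit:
arm_command --moves '[{"tx": 0, "ty": 0, "tz": 0.0006, "rx": 0, "ry": 0, "rz": 0, "claw": 0.02}, {"tx": 0, "ty": 0, "tz": 0.0006, "rx": 0, "ry": 0, "rz": 0, "claw": 0.02}]'

```text
time_s: 8.0
position: [0.5596, 0.0184, 0.1147]
ee_rot: [[0.987, 0.158, 0.001], [0.158, -0.987, -0.0], [0.001, 0.001, -1.0]]
wrist_force: [-5.3, 1.3, 11.3]
width: 0.389
grasp_force: 30.1
```

Emit:
arm_command --moves '[{"tx": 0, "ty": 0, "tz": 0.0008, "rx": 0, "ry": 0, "rz": 0, "claw": 0.02}, {"tx": 0, "ty": 0, "tz": 0.0008, "rx": 0, "ry": 0, "rz": 0, "claw": 0.02}]'

```text
time_s: 8.2
position: [0.5596, 0.0184, 0.1142]
ee_rot: [[0.987, 0.158, 0.001], [0.158, -0.987, -0.001], [0.001, 0.001, -1.0]]
wrist_force: [-5.6, -0.5, 13.7]
width: 0.389
grasp_force: 30.1
```

About 16.5 N, so I stop there and change ends.

Emit:
arm_command --moves '[{"tx": 0, "ty": 0, "tz": -0.018, "rx": 0, "ry": 0, "rz": 0, "claw": 0.02}, {"tx": 0.02, "ty": -0.045, "tz": -0.0185, "rx": 0, "ry": 0, "rz": 0, "claw": 0.02}, {"tx": 0.0457, "ty": -0.1097, "tz": -0.0185, "rx": 0, "ry": 0, "rz": 0, "claw": 0.02}, {"tx": 0.0457, "ty": -0.1097, "tz": -0.0185, "rx": 0, "ry": 0, "rz": 0, "claw": 0.02}, {"tx": 0.0457, "ty": -0.1097, "tz": -0.0175, "rx": 0, "ry": 0, "rz": 0, "claw": 0.02}, {"tx": 0.0457, "ty": -0.1097, "tz": -0.0165, "rx": 0, "ry": 0, "rz": 0, "claw": 0.02}, {"tx": 0.0457, "ty": -0.1097, "tz": -0.0155, "rx": 0, "ry": 0, "rz": 0, "claw": 0.02}, {"tx": 0.0457, "ty": -0.1097, "tz": -0.0145, "rx": 0, "ry": 0, "rz": 0, "claw": 0.02}]'

```text
time_s: 9.0
position: [0.5869, 0.1328, 0.1259]
ee_rot: [[0.988, 0.156, -0.001], [0.156, -0.988, -0.0], [-0.001, 0.0, -1.0]]
wrist_force: [-0.5, -0.6, -2.9]
width: 0.387
grasp_force: 30.1
```

Emit:
arm_command --moves '[{"tx": 0, "ty": 0, "tz": 0.001, "rx": 0, "ry": 0, "rz": 0, "claw": 0.02}, {"tx": 0, "ty": 0, "tz": 0.002, "rx": 0, "ry": 0, "rz": 0, "claw": 0.02}, {"tx": 0, "ty": 0, "tz": 0.003, "rx": 0, "ry": 0, "rz": 0, "claw": 0.02}, {"tx": 0, "ty": 0, "tz": 0.003, "rx": 0, "ry": 0, "rz": 0, "claw": 0.02}]'

```text
time_s: 9.4
position: [0.5872, 0.1339, 0.123]
ee_rot: [[0.988, 0.157, -0.0], [0.157, -0.988, -0.0], [-0.0, 0.0, -1.0]]
wrist_force: [0.2, -0.1, -2.2]
width: 0.388
grasp_force: 30.1
```

Emit:
arm_command --moves '[{"tx": 0, "ty": 0, "tz": 0.001, "rx": 0, "ry": 0, "rz": 0, "claw": 0.02}, {"tx": 0, "ty": 0, "tz": 0.002, "rx": 0, "ry": 0, "rz": 0, "claw": 0.02}, {"tx": 0, "ty": 0, "tz": 0.003, "rx": 0, "ry": 0, "rz": 0, "claw": 0.02}, {"tx": 0, "ty": 0, "tz": 0.003, "rx": 0, "ry": 0, "rz": 0, "claw": 0.02}]'

```text
time_s: 9.8
position: [0.5872, 0.1341, 0.12]
ee_rot: [[0.988, 0.157, -0.0], [0.157, -0.988, -0.0], [-0.0, 0.0, -1.0]]
wrist_force: [-0.1, -0.6, -2.3]
width: 0.389
grasp_force: 30.1
```

Emit:
arm_command --moves '[{"tx": 0, "ty": 0, "tz": 0.001, "rx": 0, "ry": 0, "rz": 0, "claw": 0.02}, {"tx": 0, "ty": 0, "tz": 0.002, "rx": 0, "ry": 0, "rz": 0, "claw": 0.02}, {"tx": 0, "ty": 0, "tz": 0.003, "rx": 0, "ry": 0, "rz": 0, "claw": 0.02}, {"tx": 0, "ty": 0, "tz": 0.003, "rx": 0, "ry": 0, "rz": 0, "claw": 0.02}]'

```text
time_s: 10.2
position: [0.5872, 0.1341, 0.1171]
ee_rot: [[0.988, 0.157, -0.0], [0.157, -0.988, -0.0], [-0.0, 0.0, -1.0]]
wrist_force: [0.8, -1.3, -2.1]
width: 0.39
grasp_force: 30.1
```

Emit:
arm_command --moves '[{"tx": 0, "ty": 0, "tz": 0.001, "rx": 0, "ry": 0, "rz": 0, "claw": 0.02}, {"tx": 0, "ty": 0, "tz": 0.002, "rx": 0, "ry": 0, "rz": 0, "claw": 0.02}, {"tx": 0, "ty": 0, "tz": 0.003, "rx": 0, "ry": 0, "rz": 0, "claw": 0.02}, {"tx": 0, "ty": 0, "tz": 0.003, "rx": 0, "ry": 0, "rz": 0, "claw": 0.02}]'

```text
time_s: 10.6
position: [0.5874, 0.1341, 0.1154]
ee_rot: [[0.987, 0.158, 0.001], [0.158, -0.987, -0.0], [0.001, 0.0, -1.0]]
wrist_force: [-3.3, 0.4, 5.5]
width: 0.386
grasp_force: 30.1
```

Emit:
arm_command --moves '[{"tx": 0, "ty": 0, "tz": 0.001, "rx": 0, "ry": 0, "rz": 0, "claw": 0.02}, {"tx": 0, "ty": 0, "tz": 0.002, "rx": 0, "ry": 0, "rz": 0, "claw": 0.02}, {"tx": 0, "ty": 0, "tz": 0.0025, "rx": 0, "ry": 0, "rz": 0, "claw": 0.02}, {"tx": 0, "ty": 0, "tz": 0.0025, "rx": 0, "ry": 0, "rz": 0, "claw": 0.02}]'

```text
time_s: 11.0
position: [0.5875, 0.1342, 0.1139]
ee_rot: [[0.987, 0.158, 0.001], [0.158, -0.987, 0.0], [0.001, 0.0, -1.0]]
wrist_force: [-5.1, 1.3, 9.3]
width: 0.388
grasp_force: 30.1
```

Emit:
arm_command --moves '[{"tx": 0, "ty": 0, "tz": 0.001, "rx": 0, "ry": 0, "rz": 0, "claw": 0.02}, {"tx": 0, "ty": 0, "tz": 0.0018, "rx": 0, "ry": 0, "rz": 0, "claw": 0.02}, {"tx": 0, "ty": 0, "tz": 0.0018, "rx": 0, "ry": 0, "rz": 0, "claw": 0.02}]'

```text
time_s: 11.3
position: [0.5876, 0.1344, 0.1127]
ee_rot: [[0.987, 0.158, 0.002], [0.158, -0.987, 0.0], [0.002, 0.0, -1.0]]
wrist_force: [-5.6, 0.6, 11.6]
width: 0.391
grasp_force: 30.0
```

Emit:
arm_command --moves '[{"tx": 0, "ty": 0, "tz": 0.001, "rx": 0, "ry": 0, "rz": 0, "claw": 0.02}, {"tx": 0, "ty": 0, "tz": 0.001, "rx": 0, "ry": 0, "rz": 0, "claw": 0.02}]'

```text
time_s: 11.5
position: [0.5876, 0.1344, 0.112]
ee_rot: [[0.987, 0.158, 0.002], [0.158, -0.987, 0.0], [0.002, 0.0, -1.0]]
wrist_force: [-6.7, 1.3, 14.3]
width: 0.389
grasp_force: 30.0
```

Both ends are now felt. The force is self-limiting at about 2–3 N per mm commanded, so I'll run travel and press calls together, with a small sideways correction during the press.

Emit:
arm_command --moves '[{"tx": 0, "ty": 0, "tz": -0.014, "rx": 0, "ry": 0, "rz": 0, "claw": 0.02}, {"tx": -0.02, "ty": 0.045, "tz": -0.014, "rx": 0, "ry": 0, "rz": 0, "claw": 0.02}, {"tx": -0.0457, "ty": 0.1097, "tz": -0.014, "rx": 0, "ry": 0, "rz": 0, "claw": 0.02}, {"tx": -0.0457, "ty": 0.1097, "tz": -0.013, "rx": 0, "ry": 0, "rz": 0, "claw": 0.02}, {"tx": -0.0457, "ty": 0.1097, "tz": -0.01, "rx": 0, "ry": 0, "rz": 0, "claw": 0.02}, {"tx": -0.0457, "ty": 0.1097, "tz": -0.0085, "rx": 0, "ry": 0, "rz": 0, "claw": 0.02}, {"tx": -0.0457, "ty": 0.1097, "tz": -0.007, "rx": 0, "ry": 0, "rz": 0, "claw": 0.02}, {"tx": -0.0457, "ty": 0.1097, "tz": -0.0055, "rx": 0, "ry": 0, "rz": 0, "claw": 0.02}]'

```text
time_s: 12.3
position: [0.5598, 0.0189, 0.1151]
ee_rot: [[0.987, 0.159, -0.0], [0.159, -0.987, -0.001], [-0.0, 0.001, -1.0]]
wrist_force: [-3.6, -2.1, 7.3]
width: 0.392
grasp_force: 30.1
```

Emit:
arm_command --moves '[{"tx": -0.0003, "ty": 0, "tz": 0.0013, "rx": 0, "ry": 0, "rz": 0, "claw": 0.02}, {"tx": -0.0006, "ty": 0, "tz": 0.0026, "rx": 0, "ry": 0, "rz": 0, "claw": 0.02}, {"tx": -0.0008, "ty": 0, "tz": 0.0037, "rx": 0, "ry": 0, "rz": 0, "claw": 0.02}, {"tx": -0.0008, "ty": 0, "tz": 0.0037, "rx": 0, "ry": 0, "rz": 0, "claw": 0.02}]'

```text
time_s: 12.7
position: [0.5596, 0.0186, 0.1131]
ee_rot: [[0.987, 0.16, 0.002], [0.16, -0.987, -0.001], [0.002, 0.002, -1.0]]
wrist_force: [-3.7, -3.8, 11.3]
width: 0.39
grasp_force: 30.0
```

Emit:
arm_command --moves '[{"tx": 0, "ty": 0, "tz": 0.0012, "rx": 0, "ry": 0, "rz": 0, "claw": 0.02}, {"tx": 0, "ty": 0, "tz": 0.0012, "rx": 0, "ry": 0, "rz": 0, "claw": 0.02}]'

```text
time_s: 12.9
position: [0.5596, 0.0186, 0.1123]
ee_rot: [[0.987, 0.16, 0.002], [0.16, -0.987, -0.002], [0.002, 0.002, -1.0]]
wrist_force: [-3.9, -4.4, 12.9]
width: 0.389
grasp_force: 30.0
```

Emit:
arm_command --moves '[{"tx": 0.0008, "ty": 0, "tz": -0.013, "rx": 0, "ry": 0, "rz": 0, "claw": 0.02}, {"tx": 0.02, "ty": -0.045, "tz": -0.013, "rx": 0, "ry": 0, "rz": 0, "claw": 0.02}, {"tx": 0.0465, "ty": -0.1097, "tz": -0.013, "rx": 0, "ry": 0, "rz": 0, "claw": 0.02}, {"tx": 0.0465, "ty": -0.1097, "tz": -0.012, "rx": 0, "ry": 0, "rz": 0, "claw": 0.02}, {"tx": 0.0465, "ty": -0.1097, "tz": -0.009, "rx": 0, "ry": 0, "rz": 0, "claw": 0.02}, {"tx": 0.0465, "ty": -0.1097, "tz": -0.007, "rx": 0, "ry": 0, "rz": 0, "claw": 0.02}, {"tx": 0.0465, "ty": -0.1097, "tz": -0.0055, "rx": 0, "ry": 0, "rz": 0, "claw": 0.02}, {"tx": 0.0465, "ty": -0.1097, "tz": -0.004, "rx": 0, "ry": 0, "rz": 0, "claw": 0.02}]'

```text
time_s: 13.7
position: [0.5871, 0.1335, 0.1138]
ee_rot: [[0.988, 0.156, -0.0], [0.156, -0.988, 0.0], [-0.0, -0.0, -1.0]]
wrist_force: [-1.6, 2.1, 3.3]
width: 0.389
grasp_force: 30.1
```

Emit:
arm_command --moves '[{"tx": -0.0005, "ty": 0, "tz": 0.0015, "rx": 0, "ry": 0, "rz": 0, "claw": 0.02}, {"tx": -0.0009, "ty": 0, "tz": 0.003, "rx": 0, "ry": 0, "rz": 0, "claw": 0.02}, {"tx": -0.0013, "ty": 0, "tz": 0.0045, "rx": 0, "ry": 0, "rz": 0, "claw": 0.02}, {"tx": -0.0015, "ty": 0, "tz": 0.0055, "rx": 0, "ry": 0, "rz": 0, "claw": 0.02}, {"tx": -0.0015, "ty": 0, "tz": 0.0055, "rx": 0, "ry": 0, "rz": 0, "claw": 0.02}]'

```text
time_s: 14.2
position: [0.587, 0.1337, 0.1112]
ee_rot: [[0.988, 0.157, 0.004], [0.157, -0.988, 0.001], [0.004, -0.0, -1.0]]
wrist_force: [-4.0, 0.5, 11.8]
width: 0.384
grasp_force: 30.0
```

Emit:
arm_command --moves '[{"tx": 0, "ty": 0, "tz": 0.001, "rx": 0, "ry": 0, "rz": 0, "claw": 0.02}, {"tx": 0, "ty": 0, "tz": 0.001, "rx": 0, "ry": 0, "rz": 0, "claw": 0.02}]'

```text
time_s: 14.4
position: [0.5871, 0.1338, 0.1106]
ee_rot: [[0.988, 0.158, 0.004], [0.158, -0.988, 0.001], [0.005, -0.0, -1.0]]
wrist_force: [-3.8, 1.0, 11.9]
width: 0.387
grasp_force: 30.0
```

Emit:
arm_command --moves '[{"tx": 0.0015, "ty": 0, "tz": -0.015, "rx": 0, "ry": 0, "rz": 0, "claw": 0.02}, {"tx": -0.02, "ty": 0.045, "tz": -0.015, "rx": 0, "ry": 0, "rz": 0, "claw": 0.02}, {"tx": -0.0442, "ty": 0.1097, "tz": -0.015, "rx": 0, "ry": 0, "rz": 0, "claw": 0.02}, {"tx": -0.0442, "ty": 0.1097, "tz": -0.014, "rx": 0, "ry": 0, "rz": 0, "claw": 0.02}, {"tx": -0.0442, "ty": 0.1097, "tz": -0.0105, "rx": 0, "ry": 0, "rz": 0, "claw": 0.02}, {"tx": -0.0442, "ty": 0.1097, "tz": -0.009, "rx": 0, "ry": 0, "rz": 0, "claw": 0.02}, {"tx": -0.0442, "ty": 0.1097, "tz": -0.0075, "rx": 0, "ry": 0, "rz": 0, "claw": 0.02}, {"tx": -0.0442, "ty": 0.1097, "tz": -0.006, "rx": 0, "ry": 0, "rz": 0, "claw": 0.02}]'

```text
time_s: 15.2
position: [0.5597, 0.0188, 0.1136]
ee_rot: [[0.987, 0.159, -0.0], [0.159, -0.987, -0.001], [-0.0, 0.001, -1.0]]
wrist_force: [-2.4, -1.9, 4.9]
width: 0.388
grasp_force: 30.1
```

Emit:
arm_command --moves '[{"tx": -0.0003, "ty": 0, "tz": 0.0015, "rx": 0, "ry": 0, "rz": 0, "claw": 0.02}, {"tx": -0.0006, "ty": 0, "tz": 0.003, "rx": 0, "ry": 0, "rz": 0, "claw": 0.02}, {"tx": -0.001, "ty": 0, "tz": 0.0045, "rx": 0, "ry": 0, "rz": 0, "claw": 0.02}, {"tx": -0.001, "ty": 0, "tz": 0.0048, "rx": 0, "ry": 0, "rz": 0, "claw": 0.02}, {"tx": -0.001, "ty": 0, "tz": 0.0048, "rx": 0, "ry": 0, "rz": 0, "claw": 0.02}]'

```text
time_s: 15.7
position: [0.5596, 0.0185, 0.111]
ee_rot: [[0.987, 0.16, 0.003], [0.16, -0.987, -0.001], [0.003, 0.002, -1.0]]
wrist_force: [-4.4, -3.4, 13.1]
width: 0.387
grasp_force: 30.0
```

Emit:
arm_command --moves '[{"tx": 0.001, "ty": 0, "tz": -0.014, "rx": 0, "ry": 0, "rz": 0, "claw": 0.02}, {"tx": 0.02, "ty": -0.045, "tz": -0.014, "rx": 0, "ry": 0, "rz": 0, "claw": 0.02}, {"tx": 0.0467, "ty": -0.1097, "tz": -0.014, "rx": 0, "ry": 0, "rz": 0, "claw": 0.02}, {"tx": 0.0467, "ty": -0.1097, "tz": -0.012, "rx": 0, "ry": 0, "rz": 0, "claw": 0.02}, {"tx": 0.0467, "ty": -0.1097, "tz": -0.0085, "rx": 0, "ry": 0, "rz": 0, "claw": 0.02}, {"tx": 0.0467, "ty": -0.1097, "tz": -0.0065, "rx": 0, "ry": 0, "rz": 0, "claw": 0.02}, {"tx": 0.0467, "ty": -0.1097, "tz": -0.005, "rx": 0, "ry": 0, "rz": 0, "claw": 0.02}, {"tx": 0.0467, "ty": -0.1097, "tz": -0.0035, "rx": 0, "ry": 0, "rz": 0, "claw": 0.02}]'

```text
time_s: 16.5
position: [0.5871, 0.1335, 0.1122]
ee_rot: [[0.988, 0.156, 0.0], [0.156, -0.988, 0.0], [0.0, -0.0, -1.0]]
wrist_force: [-3.5, 1.6, 3.7]
width: 0.389
grasp_force: 30.1
```

Emit:
arm_command --moves '[{"tx": -0.0004, "ty": 0, "tz": 0.0015, "rx": 0, "ry": 0, "rz": 0, "claw": 0.02}, {"tx": -0.0008, "ty": 0, "tz": 0.003, "rx": 0, "ry": 0, "rz": 0, "claw": 0.02}, {"tx": -0.0013, "ty": 0, "tz": 0.0045, "rx": 0, "ry": 0, "rz": 0, "claw": 0.02}, {"tx": -0.0013, "ty": 0, "tz": 0.0058, "rx": 0, "ry": 0, "rz": 0, "claw": 0.02}, {"tx": -0.0013, "ty": 0, "tz": 0.0058, "rx": 0, "ry": 0, "rz": 0, "claw": 0.02}]'

```text
time_s: 17.0
position: [0.587, 0.1337, 0.1092]
ee_rot: [[0.988, 0.157, 0.004], [0.157, -0.988, 0.001], [0.004, -0.0, -1.0]]
wrist_force: [-4.0, 1.6, 12.5]
width: 0.393
grasp_force: 30.0
```

Emit:
arm_command --moves '[{"tx": 0.0013, "ty": 0, "tz": -0.015, "rx": 0, "ry": 0, "rz": 0, "claw": 0.02}, {"tx": -0.02, "ty": 0.045, "tz": -0.015, "rx": 0, "ry": 0, "rz": 0, "claw": 0.02}, {"tx": -0.0444, "ty": 0.1097, "tz": -0.015, "rx": 0, "ry": 0, "rz": 0, "claw": 0.02}, {"tx": -0.0444, "ty": 0.1097, "tz": -0.014, "rx": 0, "ry": 0, "rz": 0, "claw": 0.02}, {"tx": -0.0444, "ty": 0.1097, "tz": -0.0105, "rx": 0, "ry": 0, "rz": 0, "claw": 0.02}, {"tx": -0.0444, "ty": 0.1097, "tz": -0.009, "rx": 0, "ry": 0, "rz": 0, "claw": 0.02}, {"tx": -0.0444, "ty": 0.1097, "tz": -0.0075, "rx": 0, "ry": 0, "rz": 0, "claw": 0.02}, {"tx": -0.0444, "ty": 0.1097, "tz": -0.006, "rx": 0, "ry": 0, "rz": 0, "claw": 0.02}]'

```text
time_s: 17.8
position: [0.5597, 0.0189, 0.1123]
ee_rot: [[0.987, 0.159, -0.0], [0.159, -0.987, -0.001], [-0.0, 0.001, -1.0]]
wrist_force: [-1.1, -1.9, 5.1]
width: 0.387
grasp_force: 30.1
```

Emit:
arm_command --moves '[{"tx": -0.0003, "ty": 0, "tz": 0.0015, "rx": 0, "ry": 0, "rz": 0, "claw": 0.02}, {"tx": -0.0006, "ty": 0, "tz": 0.003, "rx": 0, "ry": 0, "rz": 0, "claw": 0.02}, {"tx": -0.001, "ty": 0, "tz": 0.0045, "rx": 0, "ry": 0, "rz": 0, "claw": 0.02}, {"tx": -0.001, "ty": 0, "tz": 0.005, "rx": 0, "ry": 0, "rz": 0, "claw": 0.02}, {"tx": -0.001, "ty": 0, "tz": 0.005, "rx": 0, "ry": 0, "rz": 0, "claw": 0.02}]'

```text
time_s: 18.3
position: [0.5596, 0.0186, 0.1097]
ee_rot: [[0.987, 0.16, 0.003], [0.16, -0.987, -0.001], [0.003, 0.002, -1.0]]
wrist_force: [-3.7, -2.6, 11.9]
width: 0.384
grasp_force: 30.0
```

Emit:
arm_command --moves '[{"tx": 0.001, "ty": 0, "tz": -0.014, "rx": 0, "ry": 0, "rz": 0, "claw": 0.02}, {"tx": 0.02, "ty": -0.045, "tz": -0.014, "rx": 0, "ry": 0, "rz": 0, "claw": 0.02}, {"tx": 0.0467, "ty": -0.1097, "tz": -0.014, "rx": 0, "ry": 0, "rz": 0, "claw": 0.02}, {"tx": 0.0467, "ty": -0.1097, "tz": -0.012, "rx": 0, "ry": 0, "rz": 0, "claw": 0.02}, {"tx": 0.0467, "ty": -0.1097, "tz": -0.0085, "rx": 0, "ry": 0, "rz": 0, "claw": 0.02}, {"tx": 0.0467, "ty": -0.1097, "tz": -0.0065, "rx": 0, "ry": 0, "rz": 0, "claw": 0.02}, {"tx": 0.0467, "ty": -0.1097, "tz": -0.005, "rx": 0, "ry": 0, "rz": 0, "claw": 0.02}, {"tx": 0.0467, "ty": -0.1097, "tz": -0.0035, "rx": 0, "ry": 0, "rz": 0, "claw": 0.02}]'

```text
time_s: 19.1
position: [0.587, 0.1334, 0.1108]
ee_rot: [[0.988, 0.156, -0.0], [0.156, -0.988, 0.0], [-0.0, -0.0, -1.0]]
wrist_force: [-3.2, 1.9, 4.3]
width: 0.389
grasp_force: 30.1
```

Emit:
arm_command --moves '[{"tx": -0.0004, "ty": 0, "tz": 0.0015, "rx": 0, "ry": 0, "rz": 0, "claw": 0.02}, {"tx": -0.0008, "ty": 0, "tz": 0.003, "rx": 0, "ry": 0, "rz": 0, "claw": 0.02}, {"tx": -0.0013, "ty": 0, "tz": 0.0045, "rx": 0, "ry": 0, "rz": 0, "claw": 0.02}, {"tx": -0.0013, "ty": 0, "tz": 0.0058, "rx": 0, "ry": 0, "rz": 0, "claw": 0.02}, {"tx": -0.0013, "ty": 0, "tz": 0.0058, "rx": 0, "ry": 0, "rz": 0, "claw": 0.02}]'

```text
time_s: 19.6
position: [0.587, 0.1337, 0.1079]
ee_rot: [[0.988, 0.157, 0.004], [0.157, -0.988, 0.001], [0.004, -0.0, -1.0]]
wrist_force: [-5.2, 1.2, 11.4]
width: 0.387
grasp_force: 30.0
```

Emit:
arm_command --moves '[{"tx": 0.0013, "ty": 0, "tz": -0.015, "rx": 0, "ry": 0, "rz": 0, "claw": 0.02}, {"tx": -0.02, "ty": 0.045, "tz": -0.015, "rx": 0, "ry": 0, "rz": 0, "claw": 0.02}, {"tx": -0.0444, "ty": 0.1097, "tz": -0.015, "rx": 0, "ry": 0, "rz": 0, "claw": 0.02}, {"tx": -0.0444, "ty": 0.1097, "tz": -0.014, "rx": 0, "ry": 0, "rz": 0, "claw": 0.02}, {"tx": -0.0444, "ty": 0.1097, "tz": -0.0105, "rx": 0, "ry": 0, "rz": 0, "claw": 0.02}, {"tx": -0.0444, "ty": 0.1097, "tz": -0.009, "rx": 0, "ry": 0, "rz": 0, "claw": 0.02}, {"tx": -0.0444, "ty": 0.1097, "tz": -0.0075, "rx": 0, "ry": 0, "rz": 0, "claw": 0.02}, {"tx": -0.0444, "ty": 0.1097, "tz": -0.006, "rx": 0, "ry": 0, "rz": 0, "claw": 0.02}]'

```text
time_s: 20.4
position: [0.5598, 0.0189, 0.111]
ee_rot: [[0.987, 0.159, 0.0], [0.159, -0.987, -0.001], [-0.0, 0.001, -1.0]]
wrist_force: [-1.5, -2.1, 5.2]
width: 0.385
grasp_force: 30.1
```

Emit:
arm_command --moves '[{"tx": -0.0003, "ty": 0, "tz": 0.0015, "rx": 0, "ry": 0, "rz": 0, "claw": 0.02}, {"tx": -0.0006, "ty": 0, "tz": 0.003, "rx": 0, "ry": 0, "rz": 0, "claw": 0.02}, {"tx": -0.001, "ty": 0, "tz": 0.0045, "rx": 0, "ry": 0, "rz": 0, "claw": 0.02}, {"tx": -0.001, "ty": 0, "tz": 0.005, "rx": 0, "ry": 0, "rz": 0, "claw": 0.02}, {"tx": -0.001, "ty": 0, "tz": 0.005, "rx": 0, "ry": 0, "rz": 0, "claw": 0.02}]'

```text
time_s: 20.9
position: [0.5596, 0.0187, 0.1083]
ee_rot: [[0.987, 0.159, 0.003], [0.159, -0.987, -0.001], [0.003, 0.001, -1.0]]
wrist_force: [-3.7, -3.1, 13.3]
width: 0.388
grasp_force: 30.0
```

Still gaining 1.1–1.5 mm per tap at 14–16 N, so I'll repeat the cycle.

Emit:
arm_command --moves '[{"tx": 0.001, "ty": 0, "tz": -0.014, "rx": 0, "ry": 0, "rz": 0, "claw": 0.02}, {"tx": 0.02, "ty": -0.045, "tz": -0.014, "rx": 0, "ry": 0, "rz": 0, "claw": 0.02}, {"tx": 0.0467, "ty": -0.1097, "tz": -0.014, "rx": 0, "ry": 0, "rz": 0, "claw": 0.02}, {"tx": 0.0467, "ty": -0.1097, "tz": -0.012, "rx": 0, "ry": 0, "rz": 0, "claw": 0.02}, {"tx": 0.0467, "ty": -0.1097, "tz": -0.0085, "rx": 0, "ry": 0, "rz": 0, "claw": 0.02}, {"tx": 0.0467, "ty": -0.1097, "tz": -0.0065, "rx": 0, "ry": 0, "rz": 0, "claw": 0.02}, {"tx": 0.0467, "ty": -0.1097, "tz": -0.005, "rx": 0, "ry": 0, "rz": 0, "claw": 0.02}, {"tx": 0.0467, "ty": -0.1097, "tz": -0.0035, "rx": 0, "ry": 0, "rz": 0, "claw": 0.02}]'

```text
time_s: 21.7
position: [0.587, 0.1334, 0.1095]
ee_rot: [[0.988, 0.156, -0.0], [0.156, -0.988, 0.0], [-0.0, -0.0, -1.0]]
wrist_force: [-2.4, 1.7, 2.9]
width: 0.385
grasp_force: 30.1
```

Emit:
arm_command --moves '[{"tx": -0.0004, "ty": 0, "tz": 0.0015, "rx": 0, "ry": 0, "rz": 0, "claw": 0.02}, {"tx": -0.0008, "ty": 0, "tz": 0.003, "rx": 0, "ry": 0, "rz": 0, "claw": 0.02}, {"tx": -0.0013, "ty": 0, "tz": 0.0045, "rx": 0, "ry": 0, "rz": 0, "claw": 0.02}, {"tx": -0.0013, "ty": 0, "tz": 0.0058, "rx": 0, "ry": 0, "rz": 0, "claw": 0.02}, {"tx": -0.0013, "ty": 0, "tz": 0.0058, "rx": 0, "ry": 0, "rz": 0, "claw": 0.02}]'

```text
time_s: 22.2
position: [0.587, 0.1336, 0.1068]
ee_rot: [[0.988, 0.158, 0.004], [0.158, -0.988, 0.001], [0.004, 0.0, -1.0]]
wrist_force: [-5.4, 1.3, 13.8]
width: 0.39
grasp_force: 30.0
```

Emit:
arm_command --moves '[{"tx": 0.0013, "ty": 0, "tz": -0.015, "rx": 0, "ry": 0, "rz": 0, "claw": 0.02}, {"tx": -0.02, "ty": 0.045, "tz": -0.015, "rx": 0, "ry": 0, "rz": 0, "claw": 0.02}, {"tx": -0.0444, "ty": 0.1097, "tz": -0.015, "rx": 0, "ry": 0, "rz": 0, "claw": 0.02}, {"tx": -0.0444, "ty": 0.1097, "tz": -0.014, "rx": 0, "ry": 0, "rz": 0, "claw": 0.02}, {"tx": -0.0444, "ty": 0.1097, "tz": -0.0105, "rx": 0, "ry": 0, "rz": 0, "claw": 0.02}, {"tx": -0.0444, "ty": 0.1097, "tz": -0.009, "rx": 0, "ry": 0, "rz": 0, "claw": 0.02}, {"tx": -0.0444, "ty": 0.1097, "tz": -0.0075, "rx": 0, "ry": 0, "rz": 0, "claw": 0.02}, {"tx": -0.0444, "ty": 0.1097, "tz": -0.006, "rx": 0, "ry": 0, "rz": 0, "claw": 0.02}]'

```text
time_s: 23.0
position: [0.5598, 0.019, 0.1097]
ee_rot: [[0.987, 0.159, 0.0], [0.159, -0.987, -0.001], [-0.0, 0.001, -1.0]]
wrist_force: [-1.8, -2.1, 4.0]
width: 0.392
grasp_force: 30.1
```

Emit:
arm_command --moves '[{"tx": -0.0003, "ty": 0, "tz": 0.0015, "rx": 0, "ry": 0, "rz": 0, "claw": 0.02}, {"tx": -0.0006, "ty": 0, "tz": 0.003, "rx": 0, "ry": 0, "rz": 0, "claw": 0.02}, {"tx": -0.001, "ty": 0, "tz": 0.0045, "rx": 0, "ry": 0, "rz": 0, "claw": 0.02}, {"tx": -0.001, "ty": 0, "tz": 0.005, "rx": 0, "ry": 0, "rz": 0, "claw": 0.02}, {"tx": -0.001, "ty": 0, "tz": 0.005, "rx": 0, "ry": 0, "rz": 0, "claw": 0.02}]'

```text
time_s: 23.5
position: [0.5597, 0.0188, 0.1075]
ee_rot: [[0.987, 0.16, 0.003], [0.16, -0.987, -0.001], [0.003, 0.001, -1.0]]
wrist_force: [-4.5, -1.2, 15.2]
width: 0.389
grasp_force: 30.0
```

The right end gave 17.8 N with little movement, so it's probably near its stop. I'll repeat both ends at the same depth to check.

Emit:
arm_command --moves '[{"tx": 0.001, "ty": 0, "tz": -0.014, "rx": 0, "ry": 0, "rz": 0, "claw": 0.02}, {"tx": 0.02, "ty": -0.045, "tz": -0.014, "rx": 0, "ry": 0, "rz": 0, "claw": 0.02}, {"tx": 0.0467, "ty": -0.1097, "tz": -0.014, "rx": 0, "ry": 0, "rz": 0, "claw": 0.02}, {"tx": 0.0467, "ty": -0.1097, "tz": -0.012, "rx": 0, "ry": 0, "rz": 0, "claw": 0.02}, {"tx": 0.0467, "ty": -0.1097, "tz": -0.009, "rx": 0, "ry": 0, "rz": 0, "claw": 0.02}, {"tx": 0.0467, "ty": -0.1097, "tz": -0.007, "rx": 0, "ry": 0, "rz": 0, "claw": 0.02}, {"tx": 0.0467, "ty": -0.1097, "tz": -0.0055, "rx": 0, "ry": 0, "rz": 0, "claw": 0.02}, {"tx": 0.0467, "ty": -0.1097, "tz": -0.004, "rx": 0, "ry": 0, "rz": 0, "claw": 0.02}]'

```text
time_s: 24.3
position: [0.5868, 0.1334, 0.1085]
ee_rot: [[0.988, 0.156, -0.001], [0.156, -0.988, -0.0], [-0.001, -0.0, -1.0]]
wrist_force: [-2.5, 2.3, 2.6]
width: 0.39
grasp_force: 30.1
```

Emit:
arm_command --moves '[{"tx": -0.0004, "ty": 0, "tz": 0.0015, "rx": 0, "ry": 0, "rz": 0, "claw": 0.02}, {"tx": -0.0008, "ty": 0, "tz": 0.003, "rx": 0, "ry": 0, "rz": 0, "claw": 0.02}, {"tx": -0.0013, "ty": 0, "tz": 0.0045, "rx": 0, "ry": 0, "rz": 0, "claw": 0.02}, {"tx": -0.0013, "ty": 0, "tz": 0.005, "rx": 0, "ry": 0, "rz": 0, "claw": 0.02}, {"tx": -0.0013, "ty": 0, "tz": 0.005, "rx": 0, "ry": 0, "rz": 0, "claw": 0.02}]'

```text
time_s: 24.8
position: [0.5867, 0.1334, 0.1067]
ee_rot: [[0.988, 0.157, 0.003], [0.157, -0.988, 0.0], [0.003, 0.0, -1.0]]
wrist_force: [-5.8, -0.2, 13.3]
width: 0.384
grasp_force: 30.0
```

Emit:
arm_command --moves '[{"tx": 0.0013, "ty": 0, "tz": -0.015, "rx": 0, "ry": 0, "rz": 0, "claw": 0.02}, {"tx": -0.02, "ty": 0.045, "tz": -0.015, "rx": 0, "ry": 0, "rz": 0, "claw": 0.02}, {"tx": -0.0444, "ty": 0.1097, "tz": -0.015, "rx": 0, "ry": 0, "rz": 0, "claw": 0.02}, {"tx": -0.0444, "ty": 0.1097, "tz": -0.014, "rx": 0, "ry": 0, "rz": 0, "claw": 0.02}, {"tx": -0.0444, "ty": 0.1097, "tz": -0.0105, "rx": 0, "ry": 0, "rz": 0, "claw": 0.02}, {"tx": -0.0444, "ty": 0.1097, "tz": -0.009, "rx": 0, "ry": 0, "rz": 0, "claw": 0.02}, {"tx": -0.0444, "ty": 0.1097, "tz": -0.0075, "rx": 0, "ry": 0, "rz": 0, "claw": 0.02}, {"tx": -0.0444, "ty": 0.1097, "tz": -0.006, "rx": 0, "ry": 0, "rz": 0, "claw": 0.02}]'

```text
time_s: 25.6
position: [0.5599, 0.0191, 0.1095]
ee_rot: [[0.987, 0.159, 0.0], [0.159, -0.987, -0.001], [0.0, 0.001, -1.0]]
wrist_force: [-1.6, -2.1, 4.2]
width: 0.386
grasp_force: 30.1
```

Emit:
arm_command --moves '[{"tx": -0.0003, "ty": 0, "tz": 0.0015, "rx": 0, "ry": 0, "rz": 0, "claw": 0.02}, {"tx": -0.0006, "ty": 0, "tz": 0.003, "rx": 0, "ry": 0, "rz": 0, "claw": 0.02}, {"tx": -0.001, "ty": 0, "tz": 0.0045, "rx": 0, "ry": 0, "rz": 0, "claw": 0.02}, {"tx": -0.001, "ty": 0, "tz": 0.005, "rx": 0, "ry": 0, "rz": 0, "claw": 0.02}, {"tx": -0.001, "ty": 0, "tz": 0.005, "rx": 0, "ry": 0, "rz": 0, "claw": 0.02}]'

```text
time_s: 26.1
position: [0.5598, 0.0191, 0.1075]
ee_rot: [[0.987, 0.16, 0.004], [0.16, -0.987, -0.0], [0.004, 0.001, -1.0]]
wrist_force: [-4.6, -0.4, 14.7]
width: 0.385
grasp_force: 30.0
```

Neither end moves any more at 16–17 N. The cap heights are also consistent: tops at 71.0 and 72.1 mm, so 12.0 and 13.1 mm above a 59 mm bar top. Both ends are down, so I'll take the mallet back.

Emit:
arm_command --moves '[{"tx": 0.001, "ty": 0, "tz": -0.03, "rx": 0, "ry": 0, "rz": 0, "claw": 0.02}, {"tx": 0.001, "ty": 0, "tz": -0.055, "rx": 0, "ry": 0, "rz": 0, "claw": 0.02}, {"tx": -0.132, "ty": 0.3152, "tz": -0.055, "rx": 0, "ry": 0, "rz": 0, "claw": 0.02}, {"tx": -0.132, "ty": 0.3152, "tz": -0.055, "rx": 0, "ry": 0, "rz": 0, "claw": 0.02}, {"tx": -0.132, "ty": 0.3152, "tz": -0.055, "rx": 0, "ry": 0, "rz": 0, "claw": 0.02}, {"tx": -0.132, "ty": 0.3152, "tz": -0.055, "rx": 0, "ry": 0, "rz": 0, "claw": 0.02}, {"tx": -0.132, "ty": 0.3152, "tz": -0.055, "rx": 0, "ry": 0, "rz": 0, "claw": 0.02}, {"tx": -0.132, "ty": 0.3152, "tz": -0.055, "rx": 0, "ry": 0, "rz": 0, "claw": 0.02}]'

```text
time_s: 26.9
position: [0.4874, -0.2739, 0.1591]
ee_rot: [[0.987, 0.158, 0.001], [0.158, -0.987, 0.0], [0.001, -0.0, -1.0]]
wrist_force: [2.3, 0.4, -2.7]
width: 0.388
grasp_force: 30.1
```

```bash
python3 -c "
from h import *
J=optics.get_image('top')
cv2.imwrite('pics/s3.png',np.hstack([cv2.resize(J[130:210,200:296],None,fx=4,fy=4),cv2.resize(optics.get_image('scene')[170:250,215:311],None,fx=4,fy=4)]))
to([.478,-.313,.055],9)"
```

```text
t=27.00 [ 0.4862 -0.2769  0.1587] t [-0.0135  0.0344  0.1037] r [ 0.02  0.03 -0.32]
```

View pics/s3.png

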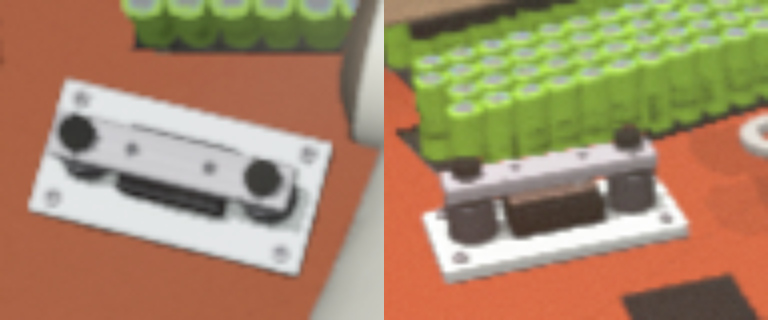

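The bar now rests on the bush washers with no visible gap at either end. I'll lower the mallet over the mat.

Emit:
arm_command --moves '[{"tx": -0.0135, "ty": 0.0344, "tz": 0.03, "rx": 0, "ry": 0, "rz": 0, "claw": 0.02}, {"tx": -0.0135, "ty": 0.0344, "tz": 0.07, "rx": 0, "ry": 0, "rz": 0, "claw": 0.02}, {"tx": -0.0135, "ty": 0.0344, "tz": 0.1, "rx": 0, "ry": 0, "rz": 0, "claw": 0.02}, {"tx": -0.0135, "ty": 0.0344, "tz": 0.106, "rx": 0, "ry": 0, "rz": 0, "claw": 0.02}, {"tx": -0.0135, "ty": 0.0344, "tz": 0.109, "rx": 0, "ry": 0, "rz": 0, "claw": 0.02}, {"tx": -0.0135, "ty": 0.0344, "tz": 0.109, "rx": 0, "ry": 0, "rz": 0, "claw": 0.02}]'

```text
time_s: 27.6
position: [0.4811, -0.3087, 0.0513]
ee_rot: [[0.987, 0.159, 0.002], [0.159, -0.987, -0.001], [0.002, 0.001, -1.0]]
wrist_force: [-0.2, -0.3, -2.1]
width: 0.387
grasp_force: 30.1
```

Emit:
arm_command --moves '[{"tx": 0, "ty": 0, "tz": 0.003, "rx": 0, "ry": 0, "rz": 0, "claw": 0.02}, {"tx": 0, "ty": 0, "tz": 0.005, "rx": 0, "ry": 0, "rz": 0, "claw": 0.02}, {"tx": 0, "ty": 0, "tz": 0.007, "rx": 0, "ry": 0, "rz": 0, "claw": 0.02}, {"tx": 0, "ty": 0, "tz": 0.0083, "rx": 0, "ry": 0, "rz": 0, "claw": 0.02}, {"tx": 0, "ty": 0, "tz": 0.0083, "rx": 0, "ry": 0, "rz": 0, "claw": 0.02}]'

```text
time_s: 28.1
position: [0.4799, -0.3088, 0.0424]
ee_rot: [[0.988, 0.157, 0.0], [0.157, -0.988, -0.0], [0.0, 0.0, -1.0]]
wrist_force: [0.0, 1.0, 0.2]
width: 0.386
grasp_force: 30.1
```

Emit:
arm_command --moves '[{"tx": 0, "ty": 0, "tz": 0.0008, "rx": 0, "ry": 0, "rz": 0, "claw": 0.02}, {"tx": 0, "ty": 0, "tz": 0.001, "rx": 0, "ry": 0, "rz": 0, "claw": 0.02}, {"tx": 0, "ty": 0, "tz": 0.001, "rx": 0, "ry": 0, "rz": 0, "claw": 0.02}]'

```text
time_s: 28.4
position: [0.4799, -0.3089, 0.0424]
ee_rot: [[0.988, 0.158, 0.0], [0.158, -0.988, -0.0], [0.0, 0.0, -1.0]]
wrist_force: [-1.5, 2.2, 6.2]
width: 0.39
grasp_force: 30.0
```

It's seated at exactly the height it was picked from, so it didn't slip in the grip. I'll release and rise.

Emit:
arm_command --moves '[{"tx": 0, "ty": 0, "tz": -0.001, "rx": 0, "ry": 0, "rz": 0, "claw": 0.02}, {"tx": 0, "ty": 0, "tz": -0.001, "rx": 0, "ry": 0, "rz": 0, "claw": 0.075}, {"tx": 0, "ty": 0, "tz": -0.001, "rx": 0, "ry": 0, "rz": 0, "claw": 0.075}, {"tx": 0, "ty": 0, "tz": -0.001, "rx": 0, "ry": 0, "rz": 0, "claw": 0.075}, {"tx": 0, "ty": 0, "tz": -0.001, "rx": 0, "ry": 0, "rz": 0, "claw": 0.075}, {"tx": 0, "ty": 0, "tz": -0.001, "rx": 0, "ry": 0, "rz": 0, "claw": 0.075}, {"tx": 0, "ty": 0, "tz": -0.001, "rx": 0, "ry": 0, "rz": 0, "claw": 0.075}]'

```text
time_s: 29.1
position: [0.4797, -0.3089, 0.0419]
ee_rot: [[0.988, 0.157, -0.0], [0.157, -0.988, -0.0], [-0.0, 0.0, -1.0]]
wrist_force: [-0.2, 0.9, 0.3]
width: 0.827
grasp_force: 0.0
```

Emit:
arm_command --moves '[{"tx": 0, "ty": 0, "tz": -0.02, "rx": 0, "ry": 0, "rz": 0, "claw": 0.075}, {"tx": 0, "ty": 0, "tz": -0.05, "rx": 0, "ry": 0, "rz": 0, "claw": 0.075}, {"tx": 0, "ty": 0, "tz": -0.09, "rx": 0, "ry": 0, "rz": 0, "claw": 0.075}, {"tx": 0, "ty": 0, "tz": -0.14, "rx": 0, "ry": 0, "rz": 0, "claw": 0.075}, {"tx": 0, "ty": -0.05, "tz": -0.16, "rx": 0, "ry": 0, "rz": 0, "claw": 0.075}, {"tx": 0, "ty": -0.1, "tz": -0.16, "rx": 0, "ry": 0, "rz": 0, "claw": 0.075}, {"tx": 0, "ty": -0.15, "tz": -0.16, "rx": 0, "ry": 0, "rz": 0, "claw": 0.075}, {"tx": 0, "ty": -0.2, "tz": -0.16, "rx": 0, "ry": 0, "rz": 0, "claw": 0.075}]'

```text
time_s: 29.9
position: [0.4482, -0.1134, 0.2023]
ee_rot: [[0.988, 0.156, 0.001], [0.156, -0.988, 0.0], [0.001, -0.0, -1.0]]
wrist_force: [1.0, 1.2, 0.3]
width: 0.867
grasp_force: 0.0
```

Emit:
arm_command --moves '[{"tx": 0, "ty": 0, "tz": 0, "rx": 0, "ry": 0, "rz": 0, "claw": 0.075}, {"tx": 0, "ty": 0, "tz": 0, "rx": 0, "ry": 0, "rz": 0, "claw": 0.075}, {"tx": 0, "ty": 0, "tz": 0, "rx": 0, "ry": 0, "rz": 0, "claw": 0.075}]'

```text
time_s: 30.2
position: [0.4491, -0.1154, 0.202]
ee_rot: [[0.988, 0.157, 0.0], [0.157, -0.988, -0.0], [0.0, 0.0, -1.0]]
wrist_force: [0.2, 0.2, 0.1]
width: 0.86
grasp_force: 0.0
```

```bash
python3 -c "
from h import *
J=optics.get_image('top');cv2.imwrite('pics/end.png',cv2.resize(J[140:270,200:470],None,fx=2.9,fy=2.9))"
```

```text
(no output)
```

View pics/end.png

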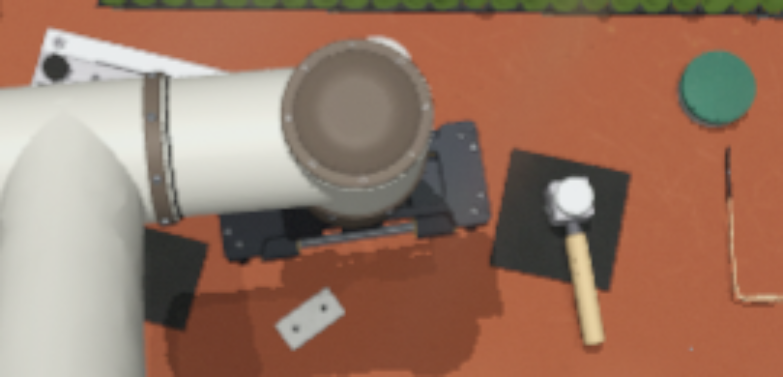

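The mallet stands upright near the centre of the mat at crop pixel (570,200). The spacer and tin look undisturbed, the reel is mostly hidden by the arm, and the arm is clear. I'll hand in.

```bash
python3 -c "
from cell import ctrl
print(ctrl.hand_in())"
```

```text
the job is handed in; nothing more can be done
None
```

I tapped both bar ends down until neither moved any further at 16–17 N, stood the mallet back upright near the centre of its mat, and handed the job in at about 30 s; no pass/fail result came back.

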